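# Run up the porch lantern's crank charger and park its wheel

## Task

Turn the charger's crank by its knob, anticlockwise seen from above, until the flywheel under it runs at 15 turns a minute, and keep the wheel between 13 and 17 turns a minute for at least 6 seconds; never let it race above 24 turns a minute or spin backwards. Then bring the wheel to rest with its raised bar lined up with the pointer on the rim and let go of the knob. Drive and brake the wheel only through the crank, without touching the wheel itself, and leave the other things on the tray where they are.

Things in the scene. Friction and masses are not known exactly. Their poses are not given: they have to be found in the camera images.
- charger: the hand-crank charger's round grey plastic housing, 266 mm across, standing fixed on the tray; its top slopes up by 0.122 rad (7 degrees) towards the pointer on its rim, rim 65 mm above the tray on the low side, 98 mm on the high side; origin at the centre of its underside, z straight up, x towards the pointer; a low 40 mm socket block sticks out away from the pointer
- axis (a point): the centre of the flywheel's top face, fixed; its z axis is the sloping turning axis of wheel and crank (leaning 0.122 rad from vertical, away from the pointer), its x axis lies in the wheel's plane and points uphill to the pointer. All heights given below are along this z axis, from this point
- wheel: the heavy dark steel flywheel inside the housing, 236 mm across, its face 4 mm below the rim; moment of inertia about its axis nominally 0.018 kg m2 (0.75 to 1.35 times that). It is lopsided: a magnet under the bar pulls the bar's side downhill with about 0.0165 N m x sin(shaft angle), 0.85 to 1.25 times that. x axis of this  towards the one raised aluminium bar
- shaft (a joint): the flywheel's turning angle, rad, without end stops, counting on over many turns; growing = anticlockwise seen from above; 0 or a multiple of 2 pi when the bar lies at the pointer (uphill). The bearing has a dry drag of 0.026 N m plus 0.002 N m per rad/s, so the wheel at rest stays wherever it is
- bar (a point): the middle of the top of the raised bar on the flywheel (bar 34 mm long along the radius, 16 mm wide, 10 mm high), 98 mm from the axis; it goes round with the wheel
- mark (a point): the fixed point where the middle of the bar must stand for the bar to line up with the pointer: 98 mm from the axis, towards the pointer, which is an aluminium nose 12 mm wide and 26 mm long on a 30 mm wide block on the outside of the housing's rim, its top 16 mm high
- crank (a joint): angle of the crank relative to the flywheel, rad, without end stops, growing = anticlockwise; 0 = knob over the bar's direction. The crank drives the wheel through an oil slip clutch: about 0.022 N m per rad/s of speed difference (plus 0.001 dry), so the wheel runs slower than the crank, takes about a second to follow, and coasts on when the crank stops
- knob_mid (a point): the middle of the crank's black plastic knob, 32 mm across and 50 mm tall (22 to 72 mm high; this point at 47 mm), standing along the sloping axis, 65 mm from it. It spins freely on its pin, so the hand can hold it and go round without turning. The 22 mm wide crank arm lies below it, its top 20 mm high, with a 36 mm high counterweight beyond the hub. The crank by itself is balanced
- bin: a grey plastic bin with a hinged lid, 140 x 120 mm, 83 mm tall without the knob of the lid, fixed; origin at the centre of its underside
- bell: a chrome bell with a turning knob on top, 72 mm across, 66 mm tall, fixed; origin at the centre of its underside
- hex_key: an L-shaped stainless hex key lying flat, long leg 95 mm, bar 8 mm thick; origin under the long leg near its middle
- dust_cap: an orange plastic dust cap, 38 mm across, 26 mm tall, standing; origin at the centre of its underside
- jar: a glass jar with a steel cap, 60 mm across, 75 mm tall; origin at the centre of its underside
- cell: a black battery cell standing upright, 32 mm across, 60 mm tall; origin at the centre of its underside

How it is judged:
By the outcome, as a careful person would: the job done as asked, in the order asked, and still so for the second after the job is handed in, with the robot touching nothing.
It also fails if it takes over 64 s, if anything falls off the work surface, if the arm or the gripper's body presses on something with over 40 N, if the wrist force passes 120 N, or if a joint passes its speed limit or range.

## Robot

A 6-joint arm with a two-finger parallel gripper is mounted at the origin on the work surface. World frame = base frame: x ahead of the robot, y to its left, z up, the work surface at z = 0. Lengths are in mm, angles in degrees, forces in N, time in s.
With the tool pointing down it reaches from about 350 to 850 mm from the base axis. Payload 8.1 kg.
Tool frame: the origin (TCP) lies midway between the tips of the shut fingers; the grasp point (between the pads) lies 19 mm behind it; z points along the fingers, y is the line along which they close (so a half turn about z gives the same grasp; the last joint's range is limited). The gripper opens to 85 mm and grips with 20 to 120 N. Pads are 22 mm wide; open, the fingers measure 114 mm over their backs; the gripper's body (76 mm by 85 mm) begins 54 mm behind the grasp point. The pads swing forward as they close: fully open they stand 13 mm farther back than shut.
Start: joints at [68.847, 7.471, 85.268, -0, 87.261, -4.893], TCP at [167.981, 576.01, 231.292] pointing down, gripper open.
Joint ranges: [-169.43, 169.43], [-51.17, 129.36], [1.28, 143.12], [-76.62, 256.62], [0, 156.53], [-152.29, 152.29]. Speed limits (degrees/s): [136.94, 136.94, 159.86, 180, 180, 180].

## Interface

Orientations are given as [roll, pitch, yaw] about the fixed x, y, z axes, in that order (R = Rz(yaw) Ry(pitch) Rx(roll)).
In Python, from bench import sensors, optics, r gives the robot as it stands.
- The arm moves only by the tool apply_moves, never from a script. Its argument "targets" is a list of rows, each a list of 7 numbers: the shift along the tool's x, y, z in mm, then the turn, a rotation vector about the tool's x, y, z in rad, then the closure, from 0 (fully open) to 1 (shut). In form: [[x, y, z, wx, wy, wz, claw], ...]. A call has 1 to 20 rows; each row shifts and turns the commanded pose from where the row before left it, along the tool's axes as they then stand; what a row does not reach is not made up. A row lasts 1/8 s, in which the tool goes at most 62.5 mm and 10.7 degrees, less where a joint would pass 70% of its speed; a pose out of reach is approached as far as the arm can. A call is refused whole if a number of a shift passes 62.5 or a number of a turn 0.188, either way. A call with a gripper value outside its range is refused whole. The fingers move at their own pace and stop on an object; "force" is the grip in N (left out, the last holds). Time passes only in rows, so rows that do not move let the fingers close. It gives the time, the measured TCP pose, the force, the opening and the grip force at its end, in the units of the state.
- sensors.sense(): the state, without advancing time (a new reading comes with each control period).
- optics.snapshot(name): name is "side" or "top"; returns the picture (384x512x3 uint8, red, green, blue); there is no depth.
- optics.get_calibration(name): a dict with "camera_matrix" (3x3 intrinsics, pixels), "dist_coeffs" ([k1, k2, p1, p2, k3] as OpenCV has them; the pictures are not rectified), "pose" (4x4, takes a point from camera to world coordinates). Camera axes: x right, y down, z forward; pixel columns grow to the right and rows downward; lengths in mm; the calibration is good to about 2 mm. A picture is of the moment at which its call begins. get_calibration takes no time and is no camera call.
- r.hand_in(): hands the job in; it is judged then, once.
The state is a dict: "time": time; "joint_pos": joint angles; "qd": joint speeds; "joint_efforts": joint torques, N m; "tool_pos": TCP position; "tcp_rot": TCP orientation; "ft_force": force on the tool from outside, world axes, zero at the start; "wrist_torque": the same for the moment, N m; "finger_gap": finger opening in mm; "grip_force": force on a finger pad.
Only numpy, scipy, OpenCV 4.12 (cv2) and the standard library are available. Lean on these libraries where they do the work, as an engineer would, in place of code of your own. Each camera call takes 0.05 s, during which the arm holds its last target. There are 200 camera calls.

## Working session

There is one attempt and no reset: what is moved stays moved. The work goes in short steps, Python scripts to look and compute and a tool call to move; the robot and the scene stay as the last step left them, time stands still between calls to the robot, and variables do not carry over. Pictures are saved under pics/ and viewed, at most 10 in all, crops included, and the job is handed in when it is done.

Besides the shell and the picture viewer there is one more tool, called after "Emit:" as name([rows], argument=value, ...), one row to a line, values as JSON. apply_moves: Moves the arm, as the interface text tells. Its arguments: {"type":"object","properties":{"targets":{"type":"array"},"force":{"type":"number"}},"required":["targets"]}

```bash
mkdir -p pics; python3 - <<'E'
from bench import sensors, optics, r
import cv2,numpy as np
for n in("top","side"):
    im=optics.snapshot(n); cv2.imwrite(f"pics/{n}0.png",im[:,:,::-1]); c=optics.get_calibration(n)
    print(n,c["camera_matrix"],c["dist_coeffs"],np.round(c["pose"],3))
print(sensors.sense())
E
```

```text
top [[397.65597442   0.         261.6890175 ]
 [  0.         397.65597442 192.67511558]
 [  0.           0.           1.        ]] [0.00797575 0.         0.         0.         0.        ] [[-1.100000e-02 -9.890000e-01  1.480000e-01  3.943090e+02]
 [-1.000000e+00  1.100000e-02 -0.000000e+00  6.502100e+01]
 [-2.000000e-03 -1.480000e-01 -9.890000e-01  1.165317e+03]
 [ 0.000000e+00  0.000000e+00  0.000000e+00  1.000000e+00]]
side [[381.59413127   0.         252.88431537]
 [  0.         381.59413127 200.79774861]
 [  0.           0.           1.        ]] [0.04302943 0.         0.         0.         0.        ] [[-7.20000e-01 -4.92000e-01  4.89000e-01  1.66318e+02]
 [-6.94000e-01  5.19000e-01 -4.98000e-01  4.79469e+02]
 [-9.00000e-03 -6.98000e-01 -7.16000e-01  7.40593e+02]
 [ 0.00000e+00  0.00000e+00  0.00000e+00  1.00000e+00]]
{'time': 0.1, 'joint_pos': array([ 6.88460899e+01,  7.50978681e+00,  8.53234494e+01,  9.33161247e-04,
        8.72606278e+01, -4.89279551e+00]), 'qd': array([-0.08262254, -0.06661389, -0.10307456, -0.14848468,  0.00643822,
       -0.11020909]), 'joint_efforts': array([ 1.93435117e-03, -5.70956862e+01, -5.01939690e+01,  5.90253103e-05,
        8.18283996e-03, -2.48685740e-05]), 'tool_pos': array([167.80243765, 575.54889435, 230.35575894]), 'tcp_rot': array([-1.79906557e+02, -8.93444065e-03,  1.63738833e+02]), 'ft_force': array([ 0.11643156,  0.46520477, -0.13415417]), 'wrist_torque': array([ 0.02356776, -0.00778449, -0.00126295]), 'grip_force': 0.0, 'finger_gap': 85.33422417660158}
```

View pics/top0.png

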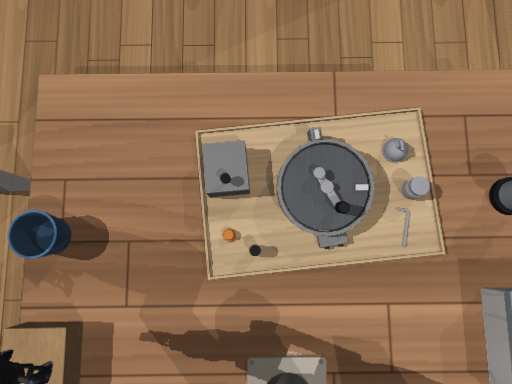

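View pics/side0.png

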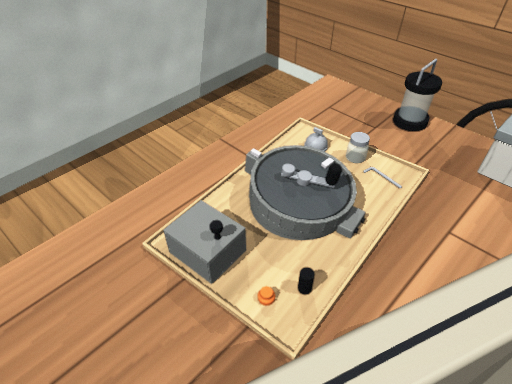

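The top view shows the charger near px (325,187), its pointer at (316,134), the socket at (333,240), the bar at (362,187) and the knob at (343,207). The side view shows the same scene: knob near (334,172), bar near (328,163). I'll zoom in for accuracy.

```bash
python3 - <<'E'
import cv2,numpy as np
a=cv2.imread("pics/top0.png")[120:255,265:385]; b=cv2.imread("pics/side0.png")[140:245,240:375]
a=cv2.resize(a,(400,450),interpolation=cv2.INTER_CUBIC);b=cv2.resize(b,(400,311),interpolation=cv2.INTER_CUBIC)
o=np.zeros((450,800,3),np.uint8);o[:,:400]=a;o[:311,400:]=b
cv2.imwrite("pics/z.png",o)
E
```

```text
(no output)
```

View pics/z.png

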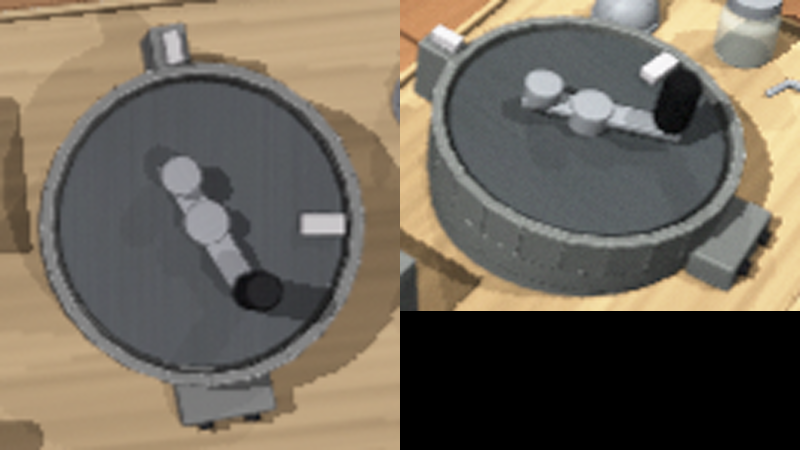

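```bash
cat > h.py <<'E'
import numpy as np,cv2
from scipy.optimize import least_squares
from scipy.spatial.transform import Rotation as R
from bench import sensors, optics
CAL={n:optics.get_calibration(n) for n in("top","side")}
T=.122
def frame(p):
    c,s=np.cos(p[2]),np.sin(p[2]); Z=np.array([[c,-s,0],[s,c,0],[0,0,1]])
    A=Z@np.array([[np.cos(T),0,-np.sin(T)],[0,1,0],[np.sin(T),0,np.cos(T)]])
    return A, np.array([p[0],p[1],81.5])-4*A[:,2]
def cast(n,uv,p,h):
    "pixel -> axis-frame point at height h"
    c=CAL[n];d=cv2.undistortPoints(np.array([[uv]],float),c["camera_matrix"],c["dist_coeffs"])[0,0]
    P=np.array(c["pose"]);o=P[:3,3];v=P[:3,:3]@[d[0],d[1],1]
    A,O=frame(p);o=A.T@(o-O);v=A.T@v
    return o+v*(h-o[2])/v[2]
E
cat > fit.py <<'E'
from h import *
t=lambda x,y:(265+x*.3-.35,120+y*.3-.35); s=lambda x,y:(240+(x-400)*.3375-.33,140+y*.3375-.33)
rim=[("top",t(40,223)),("top",t(362,225)),("top",t(200,385)),("side",s(430,130)),("side",s(742,165)),("side",s(580,240)),("side",s(580,15))]
def f(p):
    e=[np.hypot(*cast(n,u,p,4)[:2])-133 for n,u in rim]
    e+=[cast("top",t(174,46),p,16)[1],cast("side",s(449,39),p,16)[1]]
    return e
q=least_squares(f,[400,0,.1],loss="soft_l1").x
print("pose",q,np.round(f(q),1))
pol=lambda a:(np.hypot(*a[:2]).round(1),np.degrees(np.arctan2(a[1],a[0])).round(1))
for nm,n,u,h in[("bar","top",t(323,224),10),("bar","side",s(659,66),10),("knob","top",t(264,291),72),("knob","side",s(684,77),72),("cw","top",t(182,175),36),("cw","side",s(544,83),36),("hub","top",t(207,223),36),("nose","top",t(174,46),16),("nose","side",s(449,39),16)]:
    print(nm,n,cast(n,u,q,h).round(1),pol(cast(n,u,q,h)))
E
python3 fit.py
```

```text
pose [ 5.71114882e+02 -1.11473160e+02  1.51018798e-01] [  2.1  -0.8   0.9   0.6   1.2 -10.5  10.8   1.9  -1.6]
bar top [-16.7 -96.7  10. ] (np.float64(98.1), np.float64(-99.8))
bar side [ -14.8 -102.9   10. ] (np.float64(103.9), np.float64(-98.2))
knob top [-60.6 -25.7  72. ] (np.float64(65.8), np.float64(-157.1))
knob side [-56.  -37.4  72. ] (np.float64(67.4), np.float64(-146.3))
cw top [40.4 16.3 36. ] (np.float64(43.5), np.float64(21.9))
cw side [42.6  8.8 36. ] (np.float64(43.5), np.float64(11.6))
hub top [-1.   2.7 36. ] (np.float64(2.9), np.float64(109.7))
nose top [147.2   1.9  16. ] (np.float64(147.2), np.float64(0.7))
nose side [145.4  -1.6  16. ] (np.float64(145.4), np.float64(-0.6))
```

```bash
python3 - <<'E'
import cv2,numpy as np
from scipy import ndimage as nd
for n,(r0,r1,c0,c1) in{"top":(120,255,265,385),"side":(140,245,240,375)}.items():
    im=cv2.imread(f"pics/{n}0.png")[r0:r1,c0:c1].astype(int);mx=im.max(2);mn=im.min(2)
    for nm,m in(("white",(mn>175)),("black",mx<32),("light",(mn>120)&(mx-mn<25)),("ring",(mn>92)&(mn<150)&(mx-mn<20))):
        L,k=nd.label(m)
        for i in range(1,k+1):
            y,x=np.where(L==i)
            if len(x)>9:print(n,nm,len(x),(x.mean()+c0).round(1),(y.mean()+r0).round(1),x.min()+c0,x.max()+c0,y.min()+r0,y.max()+r0)
E
```

```text
top white 35 316.4 133.5 314 318 129 138
top white 60 361.5 187.0 356 367 185 189
top black 45 338.6 207.6 335 346 202 212
top light 79 315.5 132.2 310 319 127 138
top light 808 323.7 186.9 277 373 139 235
top light 101 318.9 172.3 314 324 167 178
top light 242 328.5 189.8 318 339 179 204
top light 83 361.5 186.6 355 368 184 190
top light 190 331.6 240.6 320 346 236 246
top ring 1343 325.4 194.9 277 373 127 246
top ring 20 383.6 149.9 383 384 144 155
top ring 21 316.8 169.0 312 323 167 174
top ring 43 322.2 179.4 317 328 174 187
top ring 19 359.1 188.9 355 367 184 190
top ring 71 333.8 198.9 329 339 194 205
top ring 12 322.8 229.8 319 328 229 230
side white 68 315.2 142.1 309 322 140 145
side white 29 360.8 140.7 354 367 140 142
side white 73 353.8 147.9 348 363 143 151
side white 55 255.2 152.1 251 260 148 156
side white 63 326.9 161.8 322 333 158 166
side white 76 288.1 167.6 283 293 164 171
side white 20 369.2 168.6 364 374 167 171
side white 127 306.4 175.8 298 316 171 181
side white 11 294.8 176.0 292 297 175 177
side black 229 333.1 174.2 326 340 164 184
side light 1141 301.5 1
[... 771 characters left out ...]

side ring 11 308.6 167.9 307 311 166 169
side ring 30 346.5 171.9 343 351 168 176
side ring 46 284.6 172.9 279 292 169 176
side ring 12 294.8 172.2 293 297 170 174
side ring 958 279.7 215.3 250 351 172 237
side ring 51 353.1 187.2 351 355 177 196
side ring 81 306.9 182.2 297 328 178 185
side ring 40 265.7 192.4 261 270 189 197
side ring 14 270.4 195.7 268 272 193 198
side ring 13 275.2 194.8 273 277 193 197
side ring 12 352.5 197.7 351 354 195 200
side ring 123 280.2 203.8 271 289 196 212
side ring 19 290.5 210.8 289 292 207 214
side ring 15 318.8 210.4 316 321 208 212
side ring 332 350.0 223.5 337 364 209 237
side ring 14 293.8 212.7 292 295 210 215
side ring 12 297.5 214.6 296 299 213 216
```

The side view disagrees in a way that fits a height offset: the tray is raised above the table. I'll fit z as well.

```bash
sed -i 's/np.array(\[p\[0\],p\[1\],81.5\])/np.array([p[0],p[1],81.5+p[3]])/' h.py
python3 - <<'E'
s=open('fit.py').read()
s=s.replace('("top",t(40,223)),("top",t(362,225)),("top",t(200,385))','("top",(276.5,187)),("top",(373.5,187)),("top",(325,138.5)),("top",(325,235.5))')
s=s.replace('t(174,46)','(316.4,133.5)').replace('s(449,39)','(255.2,152.1)').replace('t(323,224)','(361.5,187)').replace('[400,0,.1]','[400,0,.1,0]')
open('fit.py','w').write(s)
E
python3 fit.py
```

```text
pose [ 5.69273716e+02 -1.08574102e+02  1.80268885e-01  1.15931920e+01] [ 0.1 -0.3 -1.3  0.4  0.9  0.  -3.6  0.2 -2.1  1.8]
bar top [-19.9 -96.   10. ] (np.float64(98.0), np.float64(-101.7))
bar side [-21.1 -93.   10. ] (np.float64(95.4), np.float64(-102.8))
knob top [-60.9 -24.2  72. ] (np.float64(65.5), np.float64(-158.3))
knob side [-60.1 -25.9  72. ] (np.float64(65.4), np.float64(-156.7))
cw top [40.1 14.1 36. ] (np.float64(42.6), np.float64(19.4))
cw side [38.2 16.  36. ] (np.float64(41.4), np.float64(22.7))
hub top [-1.1  1.9 36. ] (np.float64(2.2), np.float64(120.4))
nose top [145.5  -2.1  16. ] (np.float64(145.5), np.float64(-0.8))
nose side [142.6   1.8  16. ] (np.float64(142.6), np.float64(0.7))
```

```bash
cat >> h.py <<'E'
Q=[569.3,-108.6,.180,11.6]
A0,O0=frame(Q)
R0=R.from_euler("xyz",[180,0,163.742],degrees=True).as_matrix()   # commanded start
zt=-A0[:,2]; xt=R0[:,0]-zt*(R0[:,0]@zt); xt/=np.linalg.norm(xt); RT=np.c_[xt,np.cross(zt,xt),zt]
ALPHA=np.arctan2(*(A0.T@xt)[[1,0]])   # tool x in axis frame
def world(ang,r,h): return O0+A0@[r*np.cos(ang),r*np.sin(ang),h]
E
python3 - <<'E'
from h import *
print(np.degrees(ALPHA), "rotvec tool", R.from_matrix(R0.T@RT).as_rotvec())
s=sensors.sense();print(s["time"],R.from_euler("xyz",s["tcp_rot"],degrees=True).as_matrix().round(3)-R0.round(3))
k=np.radians(-157.5); w=world(k,65,148); st=np.array([167.981,576.01,231.292]);m=np.array([430,270,235])
print("above",w,"down",world(k,65,38))
print("leg1 tool",R0.T@(m-st)); print("leg2 tool (tilted)",RT.T@(w-m))
E
```

```text
153.25736693705502 rotvec tool [-0.05473501 -0.10903252  0.00298766]
0.1 [[ 0.     0.    -0.001]
 [ 0.     0.    -0.002]
 [ 0.    -0.002  0.   ]]
above [ 497.86913018 -146.88114317  228.7214766 ] down [ 511.03958421 -144.48452185  119.53908174]
leg1 tool [-337.21255872 -220.41725591   -3.708     ]
leg2 tool (tilted) [-182.37576863 -380.98133569    5.2751386 ]
```

Emit:
apply_moves([
  [-42.15, -27.55, -0.46, 0, 0, 0, 0],
  [-42.15, -27.55, -0.46, 0, 0, 0, 0],
  [-42.15, -27.55, -0.46, 0, 0, 0, 0],
  [-42.15, -27.55, -0.46, 0, 0, 0, 0],
  [-42.15, -27.55, -0.46, 0, 0, 0, 0],
  [-42.15, -27.55, -0.46, 0, 0, 0, 0],
  [-42.15, -27.55, -0.46, 0, 0, 0, 0],
  [-42.15, -27.55, -0.46, 0, 0, 0, 0],
  [0, 0, 0, -0.0547, -0.109, 0.003, 0],
  [-20.26, -42.33, 0.58, 0, 0, 0, 0],
  [-20.26, -42.33, 0.58, 0, 0, 0, 0],
  [-20.26, -42.33, 0.58, 0, 0, 0, 0],
  [-20.26, -42.33, 0.58, 0, 0, 0, 0],
  [-20.26, -42.33, 0.58, 0, 0, 0, 0],
  [-20.26, -42.33, 0.58, 0, 0, 0, 0],
  [-20.26, -42.33, 0.58, 0, 0, 0, 0],
  [-20.26, -42.33, 0.58, 0, 0, 0, 0],
  [-20.26, -42.33, 0.58, 0, 0, 0, 0],
  [0, 0, 0, 0, 0, 0, 0],
  [0, 0, 0, 0, 0, 0, 0],
], force=25)

```text
time: 2.6
tool_pos: [497.4, -146.6, 228.2]
tcp_rot: [176.8, 6.2, 163.4]
ft_force: [0.7, 0.7, 0.1]
finger_gap: 85.2
grip_force: 0.0
```

```bash
python3 - <<'E'
from h import *
s=sensors.sense();print(s["time"],s["tool_pos"],s["joint_pos"].round(1),s["ft_force"].round(2))
M=R.from_euler("xyz",s["tcp_rot"],degrees=True).as_matrix()
k=np.radians(-157.5);print("to go",RT.T@(world(k,65,38)-s["tool_pos"]),"rot err",R.from_matrix(M.T@RT).as_rotvec())
for n in("top","side"):
    cv2.imwrite(f"pics/{n}1.png",optics.snapshot(n)[:,:,::-1])
a=cv2.imread("pics/top1.png")[100:270,230:400];b=cv2.imread("pics/side1.png")[90:260,215:385]
cv2.imwrite("pics/z1.png",np.hstack([cv2.resize(a,(400,400),interpolation=2),cv2.resize(b,(400,400),interpolation=2)]))
E
```

```text
2.6 [ 497.43581918 -146.64263474  228.21702013] [-25.  -11.3 104.2   4.1  81.5 -98.9] [0.65 0.68 0.14]
to go [-5.35354900e-01 -7.98730344e-02  1.09545977e+02] rot err [ 0.00042218 -0.00118034 -0.00090683]
```

View pics/z1.png

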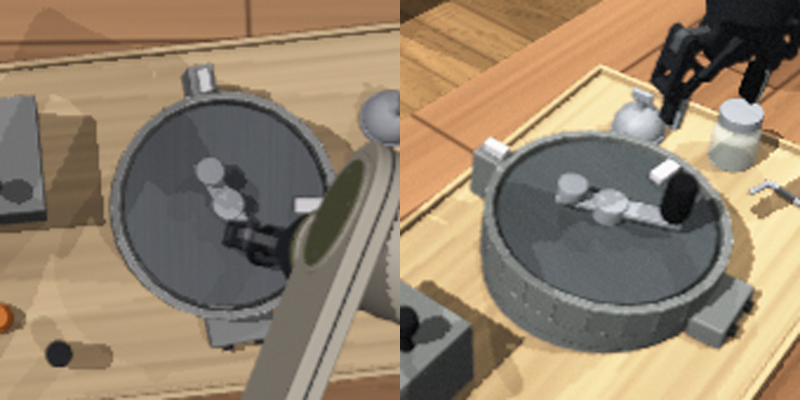

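The top view shows the fingers around px (330,200) and the arm covering the lower right of the wheel. The side view shows the wheel clear, so I'm going down and gripping.

Emit:
apply_moves([
  [0, 0, 36.5, 0, 0, 0, 0],
  [0, 0, 36.5, 0, 0, 0, 0],
  [0, 0, 36.5, 0, 0, 0, 0],
  [0, 0, 0, 0, 0, 0, 0],
  [0, 0, 0, 0, 0, 0, 1],
  [0, 0, 0, 0, 0, 0, 1],
  [0, 0, 0, 0, 0, 0, 1],
  [0, 0, 0, 0, 0, 0, 1],
  [0, 0, 0, 0, 0, 0, 1],
], force=25)

```text
time: 3.82
tool_pos: [511.9, -145.1, 121.8]
tcp_rot: [176.9, 6.4, 163.4]
ft_force: [-1.3, -0.4, 6.4]
finger_gap: 31.0
grip_force: 27.0
```

```bash
python3 - <<'E'
from h import *
s=sensors.sense();print(s["time"],s["tool_pos"],s["finger_gap"],s["grip_force"],s["ft_force"].round(2),s["wrist_torque"].round(2))
a=A0.T@(s["tool_pos"]-O0);print(a,np.hypot(*a[:2]),np.degrees(np.arctan2(a[1],a[0])))
im=optics.snapshot("side")[:,:,::-1];cv2.imwrite("pics/side2.png",im)
cv2.imwrite("pics/z2.png",cv2.resize(im[90:260,205:385],(720,600)[:2] if 0 else (635,600),interpolation=2))
E
```

```text
3.825 [ 511.88765028 -145.1269094   121.84693606] 31.04481043513792 27.005146520677954 [-1.25 -0.39  6.42] [-0.05  0.16 -0.01]
[-59.05729806 -25.65826095  40.20315642] 64.39030058076119 -156.51679617360102
```

View pics/z2.png

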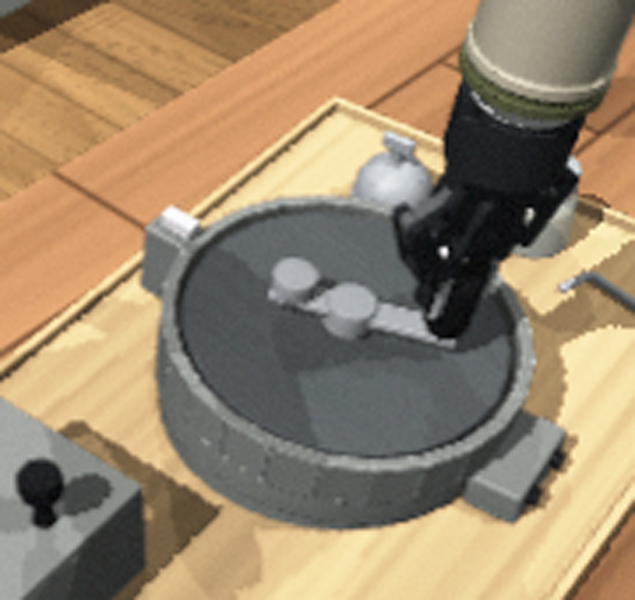

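```bash
cat > run.py <<'E'
from h import *
import json,sys
from scipy import ndimage as nd
F="log.json"
def load():
    try: return json.load(open(F))
    except Exception: return dict(t=[4.2-.3],phi=[float(np.radians(-157.5))],obs=[])   # command knots (t, crank angle)
def save(L): json.dump(L,open(F,"w"))
TH0=np.radians(-101.9)
NOM=np.array([.018,.0165,.026,.022]); SIG=np.array([.2,.15,.15,.15])
LAG=.06
def acc(th,w,wc,P,dt):
    I,m,d,c=P*NOM
    tq=c*(wc-w)+.001*np.tanh((wc-w)/.05)+m*np.sin(th)-.002*w
    if abs(w)<1e-9 and abs(tq)<d: return 0.
    wn=w+dt*(tq-d)/I if w>=0 else w+dt*(tq+d)/I
    return max(wn,0.)   # new speed; never backwards here
def sim(L,P,tend,th=TH0,dt=.005):
    t=L["t"][0];w=0.;ph=L["phi"][0];out=[]
    while t<tend-1e-9:
        pn=ph+dt/LAG*(np.interp(t,L["t"],L["phi"])-ph); wc=(pn-ph)/dt; ph=pn
        w=acc(th,w,wc,P,dt); th+=w*dt; t+=dt; out.append((t,th,w,ph))
    return np.array(out) if out else np.array([[t,th,w,ph]])
def look(L):
    res=[]
    for n in("side","top"):
        t=sensors.sense()["time"]; im=optics.snapshot(n).astype(int); L["last_im"]=n
        m=(im.min(2)>165)&(im.max(2)-im.min(2)<30);lb,k=nd.label(m)
        for i in range(1,k+1):
            y,x=np.where(lb==i)
            if len(x)<12: continue
            a=cast(n,(x.mean(),y.mean()),Q,10);rr=np.hypot(a[0],a[1])
            if abs(rr-98)<9: res.append((n,len(x),round(rr,1),np.arctan2(a[1],a[0]),t))
        cv2.imwrite(f"pics/l_{t:.2f}_{n}.png",im[:,:,::-1].astype(np.uint8))
    return res
def fit(L):
    if not L["obs"]: return np.ones(4)
    def f(p):
        S=sim(L,p,max(o[0] for o in L["obs"])+.02)
        return [(np.interp(t,S[:,0],S[:,1])-a)/.025 for t,a in L["obs"]]+list((p-1)/SIG)
    return least_squares(f,np.ones(4),diff_step=.01).x
def plan(L,P,t0,n,wref):
    "rows of 1/8 s making the wheel follow wref(t); appends knots"
    S=sim(L,P,t0);_,th,w,ph=S[-1] if len(S) else (0,TH0,0,0)
    phc=L["phi"][-1];I,m,d,c=P*NOM
    ths,ws=th,w; dt=.005; rows=[]
    base=L["phi"][-1]; t=t0; cmd=base
    if L["t"][-1]<t0: L["t"].append(t0);L["phi"].append(base)
    for k in range(n):
        for j in range(25):
            wr=wref(t+LAG); ac=(wref(t+LAG+.05)-wref(t+LAG-.05))/.1
            # wheel predicted at t+LAG using the reference tracking
            des=wr+ (I*(ac+1.5*(wr-ws))+d+.002*wr-.001-m*np.sin(ths))/c
            des=np.clip(des,0,5.); cmd+=des*dt
            ws=acc(ths,ws,des,P,dt); ths+=ws*dt; t+=dt
        rows.append(cmd);L["t"].append(t);L["phi"].append(cmd)
    return rows
def tool(phis,p0,r=65.):
    f=lambda a:np.array([r*np.cos(a-ALPHA),-r*np.sin(a-ALPHA)])
    pr=np.round([f(a) for a in [p0]+list(phis)],1); return np.diff(pr,axis=0).round(1)
def show(rows,p0): print("["+", ".join(f"[{a}, {b}, 0, 0, 0, 0, 1]" for a,b in tool(rows,p0))+"]")
E
python3 - <<'E'
from run import *
t0=sensors.sense()["time"];L=dict(t=[t0],phi=[float(np.radians(-157.5))],obs=[])
p0=L["phi"][-1];P=np.ones(4)
rows=plan(L,P,t0,12,lambda t:1.571*np.clip((t-t0)/1.6,0,1)); show(rows,p0)
print(t0,np.diff([p0]+rows).round(3)); S=sim(L,P,t0+1.5);print(S[::50,1:3].round(2)); save(L)
E
```

```text
[[-19.9, -11.8, 0, 0, 0, 0, 1], [-23.8, -4.0, 0, 0, 0, 0, 1], [-24.5, 5.3, 0, 0, 0, 0, 1], [-21.4, 15.0, 0, 0, 0, 0, 1], [-14.1, 23.2, 0, 0, 0, 0, 1], [-3.4, 28.0, 0, 0, 0, 0, 1], [9.4, 27.6, 0, 0, 0, 0, 1], [21.2, 21.3, 0, 0, 0, 0, 1], [29.4, 9.4, 0, 0, 0, 0, 1], [31.1, -5.4, 0, 0, 0, 0, 1], [25.1, -19.8, 0, 0, 0, 0, 1], [12.7, -29.7, 0, 0, 0, 0, 1]]
3.875 [0.358 0.373 0.388 0.405 0.421 0.437 0.453 0.467 0.48  0.49  0.498 0.503]
[[-1.78  0.  ]
 [-1.77  0.16]
 [-1.69  0.44]
 [-1.55  0.7 ]
 [-1.34  0.96]
 [-1.07  1.21]]
```

Emit:
apply_moves([
  [-19.9, -11.8, -2, 0, 0, 0, 1],
  [-23.8, -4.0, 0, 0, 0, 0, 1],
  [-24.5, 5.3, 0, 0, 0, 0, 1],
  [-21.4, 15.0, 0, 0, 0, 0, 1],
  [-14.1, 23.2, 0, 0, 0, 0, 1],
  [-3.4, 28.0, 0, 0, 0, 0, 1],
  [9.4, 27.6, 0, 0, 0, 0, 1],
  [21.2, 21.3, 0, 0, 0, 0, 1],
  [29.4, 9.4, 0, 0, 0, 0, 1],
  [31.1, -5.4, 0, 0, 0, 0, 1],
  [25.1, -19.8, 0, 0, 0, 0, 1],
  [12.7, -29.7, 0, 0, 0, 0, 1],
])

```text
time: 5.38
tool_pos: [508.0, -84.1, 123.4]
tcp_rot: [177.0, 6.7, 163.4]
ft_force: [33.1, -13.6, -22.4]
finger_gap: 30.9
grip_force: 27.8
```

```bash
cat > obs.py <<'E'
from run import *
L=load(); s=sensors.sense(); a=A0.T@(s["tool_pos"]-O0); ph=np.arctan2(a[1],a[0])
print("t",s["time"],"knob r",np.hypot(a[0],a[1]).round(1),"h",a[2].round(1),"cmd-meas",np.degrees((L["phi"][-1]-ph+np.pi)%(2*np.pi)-np.pi).round(1),"F",s["ft_force"].round(1),"gap",round(s["finger_gap"],1),"grip",round(s["grip_force"],1))
res=look(L); L.pop("last_im")
t1=sensors.sense()["time"]; P=fit(L) ; S=sim(L,P,t1)
for n,k,r,an,t in res:
    thp=np.interp(t,S[:,0],S[:,1]); an+=2*np.pi*round((thp-an)/2/np.pi)
    print(n,k,r,"t",t,"theta",round(an,3),"pred",round(thp,3))
    if k>=25 and abs(r-98)<7: L["obs"].append((t,an))
P=fit(L);S=sim(L,P,t1);print("P",P.round(3),"t",t1,"theta,w",S[-1,1:3].round(3)); L["P"]=list(P); save(L)
E
python3 obs.py
```

```text
t 5.375 knob r 62.6 h 40.9 cmd-meas -1.4 F [ 33.1 -13.6 -22.4] gap 30.9 grip 27.8
side 71 94.8 t 5.375 theta -0.59 pred -0.739
top 66 97.8 t 5.425 theta -0.535 pred -0.666
P [0.972 0.987 0.981 1.045] t 5.475 theta,w [-0.447  1.453]
```

```bash
sed -i 's/^LAG=.06/LAG=.02/' run.py
cat > next.py <<'E'
from run import *
n=int(sys.argv[1]);L=load();P=fit(L);t0=sensors.sense()["time"];S=sim(L,P,t0);w0=S[-1,2];p0=L["phi"][-1]
rows=plan(L,P,t0,n,lambda t:1.571); show(rows,p0)
S=sim(L,P,t0+n/8);S=S[S[:,0]>=t0];print("P",P.round(2),"t",t0,"now",S[0,1:3].round(2),"w range",S[:,2].min().round(2),S[:,2].max().round(2),"end th",S[-1,1].round(2),np.diff([p0]+rows).round(2));save(L)
E
python3 next.py 12
```

```text
[[-1.6, -27.5, 0, 0, 0, 0, 1], [-11.8, -22.9, 0, 0, 0, 0, 1], [-18.4, -15.8, 0, 0, 0, 0, 1], [-21.4, -7.8, 0, 0, 0, 0, 1], [-21.5, 0.0, 0, 0, 0, 0, 1], [-19.3, 6.3, 0, 0, 0, 0, 1], [-15.6, 11.3, 0, 0, 0, 0, 1], [-11.2, 14.5, 0, 0, 0, 0, 1], [-6.5, 16.5, 0, 0, 0, 0, 1], [-1.9, 17.1, 0, 0, 0, 0, 1], [2.7, 16.9, 0, 0, 0, 0, 1], [6.9, 15.5, 0, 0, 0, 0, 1]]
P [0.99 1.   0.99 1.01] t 5.475 now [-0.45  1.25] w range 1.22 1.56 end th 1.74 [0.43 0.4  0.38 0.35 0.33 0.31 0.3  0.28 0.27 0.27 0.26 0.26]
```

Emit:
apply_moves([
  [-3.8, -28.6, 1, 0, 0, 0, 1],
  [-11.8, -22.9, 0, 0, 0, 0, 1],
  [-18.4, -15.8, 0, 0, 0, 0, 1],
  [-21.4, -7.8, 0, 0, 0, 0, 1],
  [-21.5, 0.0, 0, 0, 0, 0, 1],
  [-19.3, 6.3, 0, 0, 0, 0, 1],
  [-15.6, 11.3, 0, 0, 0, 0, 1],
  [-11.2, 14.5, 0, 0, 0, 0, 1],
  [-6.5, 16.5, 0, 0, 0, 0, 1],
  [-1.9, 17.1, 0, 0, 0, 0, 1],
  [2.7, 16.9, 0, 0, 0, 0, 1],
  [6.9, 15.5, 0, 0, 0, 0, 1],
])

```text
time: 6.98
tool_pos: [628.2, -93.5, 137.4]
tcp_rot: [176.9, 6.1, 163.4]
ft_force: [-16.4, -5.0, 13.9]
finger_gap: 31.1
grip_force: 31.5
```

```bash
python3 obs.py
```

```text
t 6.975 knob r 65.7 h 40.6 cmd-meas 1.1 F [-16.4  -5.   13.9] gap 31.1 grip 31.5
side 96 100.6 t 6.975 theta 1.675 pred 1.744
top 64 97.4 t 7.025 theta 1.742 pred 1.82
P [0.945 0.968 1.043 1.013] t 7.075 theta,w [1.812 1.275]
```

```bash
python3 next.py 20
```

```text
[[13.1, 15.3, 0, 0, 0, 0, 1], [16.8, 10.5, 0, 0, 0, 0, 1], [19.3, 4.9, 0, 0, 0, 0, 1], [20.3, -1.2, 0, 0, 0, 0, 1], [19.4, -7.8, 0, 0, 0, 0, 1], [16.5, -14.2, 0, 0, 0, 0, 1], [11.2, -19.7, 0, 0, 0, 0, 1], [3.8, -23.5, 0, 0, 0, 0, 1], [-5.4, -24.2, 0, 0, 0, 0, 1], [-14.7, -21.1, 0, 0, 0, 0, 1], [-22.8, -14.1, 0, 0, 0, 0, 1], [-27.3, -3.7, 0, 0, 0, 0, 1], [-26.9, 8.3, 0, 0, 0, 0, 1], [-21.2, 19.3, 0, 0, 0, 0, 1], [-10.9, 26.9, 0, 0, 0, 0, 1], [1.9, 28.9, 0, 0, 0, 0, 1], [14.2, 25.1, 0, 0, 0, 0, 1], [23.3, 16.4, 0, 0, 0, 0, 1], [27.5, 4.8, 0, 0, 0, 0, 1], [26.3, -6.7, 0, 0, 0, 0, 1]]
P [0.95 0.97 1.04 1.01] t 7.075 now [1.82 1.26] w range 1.24 1.57 end th 5.6 [0.31 0.31 0.31 0.31 0.32 0.34 0.35 0.37 0.38 0.4  0.41 0.43 0.44 0.44
 0.45 0.45 0.45 0.44 0.43 0.42]
```

Emit:
apply_moves([
  [13.7, 15.0, 0, 0, 0, 0, 1],
  [16.8, 10.5, 0, 0, 0, 0, 1],
  [19.3, 4.9, 0, 0, 0, 0, 1],
  [20.3, -1.2, 0, 0, 0, 0, 1],
  [19.4, -7.8, 0, 0, 0, 0, 1],
  [16.5, -14.2, 0, 0, 0, 0, 1],
  [11.2, -19.7, 0, 0, 0, 0, 1],
  [3.8, -23.5, 0, 0, 0, 0, 1],
  [-5.4, -24.2, 0, 0, 0, 0, 1],
  [-14.7, -21.1, 0, 0, 0, 0, 1],
  [-22.8, -14.1, 0, 0, 0, 0, 1],
  [-27.3, -3.7, 0, 0, 0, 0, 1],
  [-26.9, 8.3, 0, 0, 0, 0, 1],
  [-21.2, 19.3, 0, 0, 0, 0, 1],
  [-10.9, 26.9, 0, 0, 0, 0, 1],
  [1.9, 28.9, 0, 0, 0, 0, 1],
  [14.2, 25.1, 0, 0, 0, 0, 1],
  [23.3, 16.4, 0, 0, 0, 0, 1],
  [27.5, 4.8, 0, 0, 0, 0, 1],
  [26.3, -6.7, 0, 0, 0, 0, 1],
])

```text
time: 9.57
tool_pos: [554.7, -48.7, 129.6]
tcp_rot: [177.1, 6.4, 163.4]
ft_force: [3.7, -25.1, 3.2]
finger_gap: 30.8
grip_force: 30.8
```

```bash
python3 obs.py; python3 next.py 20
```

```text
t 9.575 knob r 61.5 h 40.7 cmd-meas 0.6 F [  3.7 -25.1   3.2] gap 30.8 grip 30.8
top 60 98.7 t 9.625 theta 5.7 pred 5.674
P [0.969 0.972 1.036 1.016] t 9.675 theta,w [5.764 1.254]
[[21.9, -17.8, 0, 0, 0, 0, 1], [11.9, -23.6, 0, 0, 0, 0, 1], [1.7, -24.9, 0, 0, 0, 0, 1], [-7.1, -22.5, 0, 0, 0, 0, 1], [-13.7, -17.5, 0, 0, 0, 0, 1], [-17.7, -11.5, 0, 0, 0, 0, 1], [-19.3, -5.1, 0, 0, 0, 0, 1], [-19.1, 0.9, 0, 0, 0, 0, 1], [-17.4, 6.0, 0, 0, 0, 0, 1], [-14.6, 10.3, 0, 0, 0, 0, 1], [-11.1, 13.6, 0, 0, 0, 0, 1], [-7.0, 16.1, 0, 0, 0, 0, 1], [-2.5, 17.5, 0, 0, 0, 0, 1], [2.4, 17.9, 0, 0, 0, 0, 1], [7.6, 17.0, 0, 0, 0, 0, 1], [12.6, 14.7, 0, 0, 0, 0, 1], [17.3, 10.7, 0, 0, 0, 0, 1], [20.8, 4.9, 0, 0, 0, 0, 1], [22.2, -2.4, 0, 0, 0, 0, 1], [21.1, -10.5, 0, 0, 0, 0, 1]]
P [0.97 0.97 1.04 1.02] t 9.675 now [5.76 1.25] w range 1.2 1.58 end th 9.53 [0.44 0.41 0.39 0.36 0.34 0.33 0.31 0.29 0.28 0.28 0.27 0.27 0.27 0.28
 0.29 0.3  0.31 0.33 0.35 0.36]
```

Emit:
apply_moves([
  [21.4, -18.9, 0, 0, 0, 0, 1],
  [11.9, -23.6, 0, 0, 0, 0, 1],
  [1.7, -24.9, 0, 0, 0, 0, 1],
  [-7.1, -22.5, 0, 0, 0, 0, 1],
  [-13.7, -17.5, 0, 0, 0, 0, 1],
  [-17.7, -11.5, 0, 0, 0, 0, 1],
  [-19.3, -5.1, 0, 0, 0, 0, 1],
  [-19.1, 0.9, 0, 0, 0, 0, 1],
  [-17.4, 6.0, 0, 0, 0, 0, 1],
  [-14.6, 10.3, 0, 0, 0, 0, 1],
  [-11.1, 13.6, 0, 0, 0, 0, 1],
  [-7.0, 16.1, 0, 0, 0, 0, 1],
  [-2.5, 17.5, 0, 0, 0, 0, 1],
  [2.4, 17.9, 0, 0, 0, 0, 1],
  [7.6, 17.0, 0, 0, 0, 0, 1],
  [12.6, 14.7, 0, 0, 0, 0, 1],
  [17.3, 10.7, 0, 0, 0, 0, 1],
  [20.8, 4.9, 0, 0, 0, 0, 1],
  [22.2, -2.4, 0, 0, 0, 0, 1],
  [21.1, -10.5, 0, 0, 0, 0, 1],
])

```text
time: 12.18
tool_pos: [544.0, -52.0, 128.3]
tcp_rot: [176.9, 6.4, 163.4]
ft_force: [4.7, -14.3, 2.5]
finger_gap: 30.6
grip_force: 30.5
```

```bash
python3 next.py 20; python3 -c "
from h import *
s=sensors.sense();a=A0.T@(s['tool_pos']-O0);print(a,np.hypot(*a[:2]),s['ft_force'],s['time'])"
```

```text
[[16.4, -18.0, 0, 0, 0, 0, 1], [8.8, -23.8, 0, 0, 0, 0, 1], [-1.2, -26.3, 0, 0, 0, 0, 1], [-12.2, -24.4, 0, 0, 0, 0, 1], [-21.7, -17.6, 0, 0, 0, 0, 1], [-27.6, -6.9, 0, 0, 0, 0, 1], [-28.2, 5.7, 0, 0, 0, 0, 1], [-23.1, 17.5, 0, 0, 0, 0, 1], [-13.1, 25.6, 0, 0, 0, 0, 1], [-0.9, 28.4, 0, 0, 0, 0, 1], [11.0, 25.7, 0, 0, 0, 0, 1], [20.1, 18.3, 0, 0, 0, 0, 1], [25.0, 8.3, 0, 0, 0, 0, 1], [25.3, -1.9, 0, 0, 0, 0, 1], [21.8, -10.9, 0, 0, 0, 0, 1], [15.6, -17.1, 0, 0, 0, 0, 1], [8.4, -20.4, 0, 0, 0, 0, 1], [1.3, -20.9, 0, 0, 0, 0, 1], [-5.1, -19.3, 0, 0, 0, 0, 1], [-10.2, -16.2, 0, 0, 0, 0, 1]]
P [0.97 0.97 1.04 1.02] t 12.175 now [9.53 1.58] w range 1.56 1.58 end th 13.46 [0.38 0.39 0.41 0.42 0.43 0.44 0.45 0.45 0.45 0.44 0.43 0.42 0.41 0.39
 0.38 0.36 0.34 0.32 0.31 0.3 ]
[-10.40676592  60.20242206  40.68933658] 61.095273132523545 [  4.70421319 -14.25777104   2.50599276] 12.175
```

Emit:
apply_moves([
  [16.4, -18.0, 0, 0, 0, 0, 1],
  [8.8, -23.8, 0, 0, 0, 0, 1],
  [-1.2, -26.3, 0, 0, 0, 0, 1],
  [-12.2, -24.4, 0, 0, 0, 0, 1],
  [-21.7, -17.6, 0, 0, 0, 0, 1],
  [-27.6, -6.9, 0, 0, 0, 0, 1],
  [-28.2, 5.7, 0, 0, 0, 0, 1],
  [-23.1, 17.5, 0, 0, 0, 0, 1],
  [-13.1, 25.6, 0, 0, 0, 0, 1],
  [-0.9, 28.4, 0, 0, 0, 0, 1],
  [11.0, 25.7, 0, 0, 0, 0, 1],
  [20.1, 18.3, 0, 0, 0, 0, 1],
  [25.0, 8.3, 0, 0, 0, 0, 1],
  [25.3, -1.9, 0, 0, 0, 0, 1],
  [21.8, -10.9, 0, 0, 0, 0, 1],
  [15.6, -17.1, 0, 0, 0, 0, 1],
  [8.4, -20.4, 0, 0, 0, 0, 1],
  [1.3, -20.9, 0, 0, 0, 0, 1],
  [-5.1, -19.3, 0, 0, 0, 0, 1],
  [-10.2, -16.2, 0, 0, 0, 0, 1],
])

```text
time: 14.68
tool_pos: [507.1, -139.3, 122.0]
tcp_rot: [176.9, 6.2, 163.4]
ft_force: [-1.0, 1.1, 7.5]
finger_gap: 31.2
grip_force: 30.8
```

```bash
python3 next.py 20
```

```text
[[-13.7, -12.2, 0, 0, 0, 0, 1], [-16.2, -7.6, 0, 0, 0, 0, 1], [-17.2, -3.0, 0, 0, 0, 0, 1], [-17.4, 1.8, 0, 0, 0, 0, 1], [-16.3, 6.3, 0, 0, 0, 0, 1], [-14.4, 10.7, 0, 0, 0, 0, 1], [-11.1, 14.8, 0, 0, 0, 0, 1], [-6.7, 17.9, 0, 0, 0, 0, 1], [-1.1, 20.0, 0, 0, 0, 0, 1], [5.5, 20.3, 0, 0, 0, 0, 1], [12.4, 18.3, 0, 0, 0, 0, 1], [18.9, 13.6, 0, 0, 0, 0, 1], [23.6, 6.2, 0, 0, 0, 0, 1], [25.2, -3.4, 0, 0, 0, 0, 1], [22.8, -13.3, 0, 0, 0, 0, 1], [15.9, -22.2, 0, 0, 0, 0, 1], [5.4, -27.4, 0, 0, 0, 0, 1], [-6.9, -27.7, 0, 0, 0, 0, 1], [-18.3, -22.3, 0, 0, 0, 0, 1], [-26.2, -12.2, 0, 0, 0, 0, 1]]
P [0.97 0.97 1.04 1.02] t 14.675 now [13.46  1.58] w range 1.56 1.58 end th 17.37 [0.28 0.28 0.27 0.27 0.27 0.28 0.28 0.3  0.31 0.33 0.34 0.36 0.38 0.39
 0.41 0.42 0.43 0.44 0.45 0.45]
```

Emit:
apply_moves([
  [-13.7, -12.2, 0, 0, 0, 0, 1],
  [-16.2, -7.6, 0, 0, 0, 0, 1],
  [-17.2, -3.0, 0, 0, 0, 0, 1],
  [-17.4, 1.8, 0, 0, 0, 0, 1],
  [-16.3, 6.3, 0, 0, 0, 0, 1],
  [-14.4, 10.7, 0, 0, 0, 0, 1],
  [-11.1, 14.8, 0, 0, 0, 0, 1],
  [-6.7, 17.9, 0, 0, 0, 0, 1],
  [-1.1, 20.0, 0, 0, 0, 0, 1],
  [5.5, 20.3, 0, 0, 0, 0, 1],
  [12.4, 18.3, 0, 0, 0, 0, 1],
  [18.9, 13.6, 0, 0, 0, 0, 1],
  [23.6, 6.2, 0, 0, 0, 0, 1],
  [25.2, -3.4, 0, 0, 0, 0, 1],
  [22.8, -13.3, 0, 0, 0, 0, 1],
  [15.9, -22.2, 0, 0, 0, 0, 1],
  [5.4, -27.4, 0, 0, 0, 0, 1],
  [-6.9, -27.7, 0, 0, 0, 0, 1],
  [-18.3, -22.3, 0, 0, 0, 0, 1],
  [-26.2, -12.2, 0, 0, 0, 0, 1],
])

```text
time: 17.18
tool_pos: [535.4, -171.0, 124.7]
tcp_rot: [176.9, 6.3, 163.4]
ft_force: [2.4, 7.5, 9.8]
finger_gap: 30.6
grip_force: 31.0
```

```bash
python3 obs.py; python3 - <<'E'
from run import *
L=load();P=np.array(L["P"]);S=sim(L,P,sensors.sense()["time"])
g=(S[:,2]>1.361)&(S[:,2]<1.78);idx=np.where(~g)[0];seg=np.diff(S[idx,0]);k=seg.argmax();print("longest in band",seg[k],S[idx[k],0]);h=S[S[:,0]>10.2];print(h[:,2].min(),h[:,2].max())
E
```

```text
t 17.175 knob r 68.5 h 40.8 cmd-meas -2.8 F [2.4 7.5 9.8] gap 30.6 grip 31.0
side 55 89.8 t 17.175 theta 17.389 pred 17.374
top 62 97.3 t 17.225 theta 17.472 pred 17.449
P [0.977 0.957 1.025 1.009] t 17.275 theta,w [17.535  1.211]
longest in band 7.3250000000007045 9.91500000000021
1.2109464076260215 1.5945321609821361
```

Held in band for about 7.3 s by the model, and the prediction matches the pictures within 0.02 rad. Next is braking to the mark at 6π.

```bash
python3 - <<'E'
from run import *
L=load();P=fit(L);t0=sensors.sense()["time"];S=sim(L,P,t0);th,w=S[-1,1:3];p0=L["phi"][-1]
D=18.81-th;a=w*w/2/D;n=int(np.ceil(w/a*8))
rows=plan(L,P,t0,n,lambda t:w-a*np.clip(t-t0,0,w/a)); 
# after stop the crank holds
show(rows,p0);S=sim(L,P,t0+n/8+.4);print(t0,th,w,n,"end",S[-1,1:3],np.diff([p0]+rows).round(2));save(L)
E
```

```text
[[-21.3, -0.9, 0, 0, 0, 0, 1], [-19.6, 5.5, 0, 0, 0, 0, 1], [-16.2, 10.7, 0, 0, 0, 0, 1], [-11.7, 14.0, 0, 0, 0, 0, 1], [-7.1, 15.7, 0, 0, 0, 0, 1], [-2.6, 16.0, 0, 0, 0, 0, 1], [1.1, 15.0, 0, 0, 0, 0, 1], [4.1, 13.3, 0, 0, 0, 0, 1], [6.3, 11.3, 0, 0, 0, 0, 1], [7.7, 9.2, 0, 0, 0, 0, 1], [8.4, 7.0, 0, 0, 0, 0, 1], [8.6, 5.1, 0, 0, 0, 0, 1], [8.5, 3.5, 0, 0, 0, 0, 1], [8.1, 2.1, 0, 0, 0, 0, 1], [7.5, 0.9, 0, 0, 0, 0, 1], [6.8, 0.2, 0, 0, 0, 0, 1], [7.3, -0.7, 0, 0, 0, 0, 1]]
17.275 17.535046841363023 1.2109464076260215 17 end [18.7437572  0.       ] [0.33 0.31 0.3  0.28 0.27 0.25 0.23 0.22 0.2  0.18 0.17 0.15 0.14 0.13
 0.12 0.11 0.11]
```

Emit:
apply_moves([
  [-21.3, -0.9, 0, 0, 0, 0, 1],
  [-19.6, 5.5, 0, 0, 0, 0, 1],
  [-16.2, 10.7, 0, 0, 0, 0, 1],
  [-11.7, 14.0, 0, 0, 0, 0, 1],
  [-7.1, 15.7, 0, 0, 0, 0, 1],
  [-2.6, 16.0, 0, 0, 0, 0, 1],
  [1.1, 15.0, 0, 0, 0, 0, 1],
  [4.1, 13.3, 0, 0, 0, 0, 1],
  [6.3, 11.3, 0, 0, 0, 0, 1],
  [7.7, 9.2, 0, 0, 0, 0, 1],
  [8.4, 7.0, 0, 0, 0, 0, 1],
  [8.6, 5.1, 0, 0, 0, 0, 1],
  [8.5, 3.5, 0, 0, 0, 0, 1],
  [8.1, 2.1, 0, 0, 0, 0, 1],
  [7.5, 0.9, 0, 0, 0, 0, 1],
  [6.8, 0.2, 0, 0, 0, 0, 1],
  [7.3, -0.7, 0, 0, 0, 0, 1],
  [0, 0, 0, 0, 0, 0, 1],
  [0, 0, 0, 0, 0, 0, 1],
])

```text
time: 19.65
tool_pos: [575.2, -49.0, 132.0]
tcp_rot: [177.0, 6.3, 163.4]
ft_force: [-1.8, -7.4, 6.9]
finger_gap: 31.0
grip_force: 30.8
```

```bash
python3 obs.py; python3 - <<'E'
import glob,cv2,numpy as np
f=sorted(glob.glob("pics/l_*.png"),key=lambda s:float(s.split("_")[1]))[-2:];print(f)
t=[x for x in f if "top" in x][0];s=[x for x in f if "side" in x][0]
a=cv2.imread(t)[120:255,265:385];b=cv2.imread(s)[130:265,240:360]
cv2.imwrite("pics/z3.png",np.hstack([cv2.resize(x,(400,450),interpolation=2) for x in(a,b)]))
E
```

```text
t 19.65 knob r 61.3 h 40.7 cmd-meas 1.8 F [-1.8 -7.4  6.9] gap 31.0 grip 30.8
P [0.977 0.957 1.025 1.009] t 19.75 theta,w [18.744  0.   ]
['pics/l_19.65_side.png', 'pics/l_19.70_top.png']
```

View pics/z3.png

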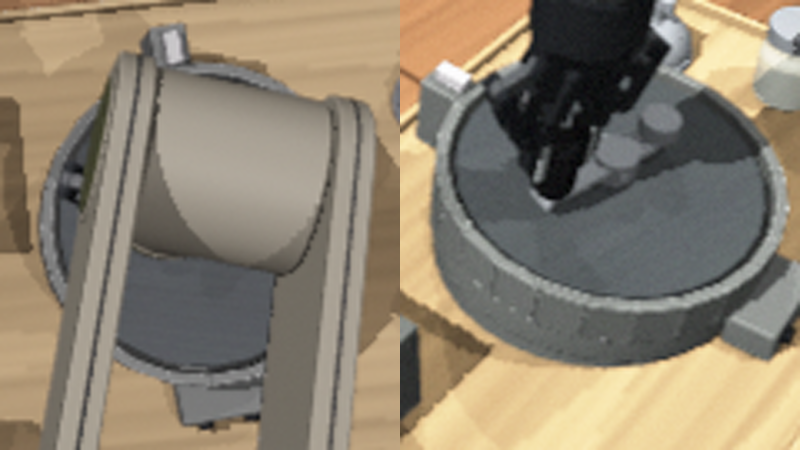

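The arm and gripper hide the bar in both views. A slow crank turn (below the clutch torque that moves the wheel) will clear the line of sight.

```bash
python3 - <<'E'
from run import *
L=load();t0=sensors.sense()["time"];p0=L["phi"][-1];L["t"].append(t0);L["phi"].append(p0)
rows=[p0+.08*(k+1) for k in range(20)]
for k,x in enumerate(rows):L["t"].append(t0+.125*(k+1));L["phi"].append(x)
show(rows,p0);save(L);print(np.degrees(rows[-1])%360)
E
```

```text
[[5.1, -1.0, 0, 0, 0, 0, 1], [5.0, -1.3, 0, 0, 0, 0, 1], [4.9, -1.8, 0, 0, 0, 0, 1], [4.8, -2.2, 0, 0, 0, 0, 1], [4.5, -2.5, 0, 0, 0, 0, 1], [4.3, -2.9, 0, 0, 0, 0, 1], [4.1, -3.2, 0, 0, 0, 0, 1], [3.8, -3.5, 0, 0, 0, 0, 1], [3.6, -3.8, 0, 0, 0, 0, 1], [3.2, -4.1, 0, 0, 0, 0, 1], [2.8, -4.4, 0, 0, 0, 0, 1], [2.5, -4.5, 0, 0, 0, 0, 1], [2.2, -4.8, 0, 0, 0, 0, 1], [1.7, -4.8, 0, 0, 0, 0, 1], [1.4, -5.1, 0, 0, 0, 0, 1], [0.9, -5.1, 0, 0, 0, 0, 1], [0.6, -5.1, 0, 0, 0, 0, 1], [0.1, -5.2, 0, 0, 0, 0, 1], [-0.3, -5.2, 0, 0, 0, 0, 1], [-0.7, -5.2, 0, 0, 0, 0, 1]]
163.34589505219492
```

Emit:
apply_moves([
  [5.1, -1.0, 0, 0, 0, 0, 1],
  [5.0, -1.3, 0, 0, 0, 0, 1],
  [4.9, -1.8, 0, 0, 0, 0, 1],
  [4.8, -2.2, 0, 0, 0, 0, 1],
  [4.5, -2.5, 0, 0, 0, 0, 1],
  [4.3, -2.9, 0, 0, 0, 0, 1],
  [4.1, -3.2, 0, 0, 0, 0, 1],
  [3.8, -3.5, 0, 0, 0, 0, 1],
  [3.6, -3.8, 0, 0, 0, 0, 1],
  [3.2, -4.1, 0, 0, 0, 0, 1],
  [2.8, -4.4, 0, 0, 0, 0, 1],
  [2.5, -4.5, 0, 0, 0, 0, 1],
  [2.2, -4.8, 0, 0, 0, 0, 1],
  [1.7, -4.8, 0, 0, 0, 0, 1],
  [1.4, -5.1, 0, 0, 0, 0, 1],
  [0.9, -5.1, 0, 0, 0, 0, 1],
  [0.6, -5.1, 0, 0, 0, 0, 1],
  [0.1, -5.2, 0, 0, 0, 0, 1],
  [-0.3, -5.2, 0, 0, 0, 0, 1],
  [-0.7, -5.2, 0, 0, 0, 0, 1],
])

```text
time: 22.25
tool_pos: [502.4, -104.6, 122.1]
tcp_rot: [176.8, 6.3, 163.4]
ft_force: [-2.3, 1.0, 10.1]
finger_gap: 30.7
grip_force: 31.0
```

```bash
python3 obs.py; python3 - <<'E'
import glob,cv2,numpy as np
f=sorted(glob.glob("pics/l_*.png"),key=lambda s:float(s.split("_")[1]))[-2:];print(f)
t=[x for x in f if "top" in x][0];s=[x for x in f if "side" in x][0]
a=cv2.imread(t)[120:255,265:385];b=cv2.imread(s)[130:265,240:360]
cv2.imwrite("pics/z4.png",np.hstack([cv2.resize(x,(400,450),interpolation=2) for x in(a,b)]))
E
```

```text
t 22.25 knob r 63.1 h 40.7 cmd-meas -2.1 F [-2.3  1.  10.1] gap 30.7 grip 31.0
side 78 95.0 t 22.25 theta 18.55 pred 18.744
top 65 97.3 t 22.3 theta 18.524 pred 18.744
P [0.847 1.002 0.956 0.948] t 22.35 theta,w [18.538  0.   ]
['pics/l_22.25_side.png', 'pics/l_22.30_top.png']
```

View pics/z4.png

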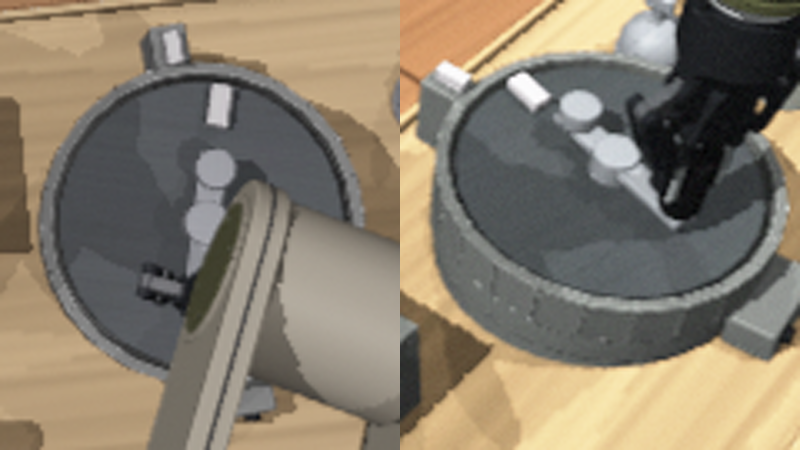

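```bash
cat > nudge.py <<'E'
from run import *
D=float(sys.argv[1]);T=float(sys.argv[2]);L=load();P=fit(L);t0=sensors.sense()["time"];th=sim(L,P,t0)[-1,1];p0=L["phi"][-1];n=int(round(T*8))
A=2*D/T
rows=plan(L,P,t0,n,lambda t:A*np.sin(np.pi*np.clip((t-t0)/T,0,1))**2)
show(rows,p0);S=sim(L,P,t0+T+.4);S2=sim(L,np.array([.98,.96,1.02,1.01]),t0+T+.4);print(P.round(2),"th",th.round(3),"end",S[-1,1:3].round(3),"old-P move",(S2[-1,1]-sim(L,np.array([.98,.96,1.02,1.01]),t0)[-1,1]).round(3),np.diff([p0]+rows).round(3),"knob",np.degrees(rows[-1])%360);save(L)
E
python3 nudge.py .28 1.25
```

```text
[[-3.9, -13.4, 0, 0, 0, 0, 1], [-9.0, -15.3, 0, 0, 0, 0, 1], [-14.3, -13.5, 0, 0, 0, 0, 1], [-17.1, -8.3, 0, 0, 0, 0, 1], [-15.6, -3.0, 0, 0, 0, 0, 1], [-11.4, 0.3, 0, 0, 0, 0, 1], [-7.1, 1.2, 0, 0, 0, 0, 1], [-4.8, 1.3, 0, 0, 0, 0, 1], [-5.0, 1.8, 0, 0, 0, 0, 1], [-7.2, 3.4, 0, 0, 0, 0, 1]]
[0.85 1.   0.96 0.95] th 18.538 end [18.808  0.   ] old-P move 0.418 [0.216 0.274 0.304 0.293 0.245 0.176 0.112 0.076 0.082 0.123] knob 272.1681806361771
```

```bash
cat > undo.py <<'E'
from run import *
L=load();t=sensors.sense()["time"]
k=sum(x<=t-1e-6 for x in L["t"]);L["t"]=L["t"][:k];L["phi"]=L["phi"][:k];save(L)
E
python3 undo.py; python3 nudge.py .17 1.0
```

```text
[[-4.1, -13.8, 0, 0, 0, 0, 1], [-9.3, -15.6, 0, 0, 0, 0, 1], [-13.6, -12.6, 0, 0, 0, 0, 1], [-13.6, -7.3, 0, 0, 0, 0, 1], [-10.0, -2.9, 0, 0, 0, 0, 1], [-6.4, -1.0, 0, 0, 0, 0, 1], [-5.7, -0.4, 0, 0, 0, 0, 1], [-8.4, 0.4, 0, 0, 0, 0, 1]]
[0.85 1.   0.96 0.95] th 18.538 end [18.699  0.   ] old-P move 0.262 [0.222 0.28  0.287 0.238 0.161 0.099 0.088 0.13 ] knob 249.51526762738922
```

Safe either way (0.16–0.26 rad of the 0.31 needed).

Emit:
apply_moves([
  [-4.1, -13.8, 0, 0, 0, 0, 1],
  [-9.3, -15.6, 0, 0, 0, 0, 1],
  [-13.6, -12.6, 0, 0, 0, 0, 1],
  [-13.6, -7.3, 0, 0, 0, 0, 1],
  [-10.0, -2.9, 0, 0, 0, 0, 1],
  [-6.4, -1.0, 0, 0, 0, 0, 1],
  [-5.7, -0.4, 0, 0, 0, 0, 1],
  [-8.4, 0.4, 0, 0, 0, 0, 1],
  [0, 0, 0, 0, 0, 0, 1],
  [0, 0, 0, 0, 0, 0, 1],
  [0, 0, 0, 0, 0, 0, 1],
])

```text
time: 23.72
tool_pos: [555.3, -177.4, 127.1]
tcp_rot: [177.0, 6.4, 163.4]
ft_force: [-2.2, -7.4, 7.4]
finger_gap: 30.9
grip_force: 30.8
```

```bash
python3 obs.py
```

```text
t 23.725 knob r 68.7 h 40.9 cmd-meas -2.0 F [-2.2 -7.4  7.4] gap 30.9 grip 30.8
side 79 95.4 t 23.725 theta 18.735 pred 18.699
top 62 98.4 t 23.775 theta 18.702 pred 18.699
P [0.91  1.064 1.032 1.018] t 23.825 theta,w [18.709  0.   ]
```

```bash
sed -i 's/P=fit(L);t0=sens/P=np.array([.85,1,.96,.95]);t0=sens/' nudge.py; python3 nudge.py .10 .875
```

```text
[[-12.9, 2.7, 0, 0, 0, 0, 1], [-14.4, 6.8, 0, 0, 0, 0, 1], [-11.9, 9.5, 0, 0, 0, 0, 1], [-7.3, 8.9, 0, 0, 0, 0, 1], [-3.9, 6.4, 0, 0, 0, 0, 1], [-2.6, 5.6, 0, 0, 0, 0, 1], [-2.7, 7.9, 0, 0, 0, 0, 1]]
[0.85 1.   0.96 0.95] th 18.669 end [18.762  0.   ] old-P move 0.214 [0.203 0.246 0.235 0.178 0.116 0.095 0.128] knob 318.26562060849255
```

Emit:
apply_moves([
  [-12.9, 2.7, 0, 0, 0, 0, 1],
  [-14.4, 6.8, 0, 0, 0, 0, 1],
  [-11.9, 9.5, 0, 0, 0, 0, 1],
  [-7.3, 8.9, 0, 0, 0, 0, 1],
  [-3.9, 6.4, 0, 0, 0, 0, 1],
  [-2.6, 5.6, 0, 0, 0, 0, 1],
  [-2.7, 7.9, 0, 0, 0, 0, 1],
  [0, 0, 0, 0, 0, 0, 1],
  [0, 0, 0, 0, 0, 0, 1],
  [0, 0, 0, 0, 0, 0, 1],
])

```text
time: 25.08
tool_pos: [622.4, -145.9, 135.8]
tcp_rot: [176.8, 6.4, 163.4]
ft_force: [1.9, -1.8, 7.2]
finger_gap: 31.0
grip_force: 30.6
```

```bash
python3 obs.py
```

```text
t 25.075 knob r 68.4 h 40.9 cmd-meas 0.8 F [ 1.9 -1.8  7.2] gap 31.0 grip 30.6
side 84 94.8 t 25.075 theta 18.878 pred 18.811
top 58 98.0 t 25.125 theta 18.843 pred 18.811
P [0.919 1.09  1.05  1.037] t 25.175 theta,w [18.834  0.   ]
```

Emit:
apply_moves([
  [0, 0, 0, 0, 0, 0, 0.5],
  [0, 0, 0, 0, 0, 0, 0.3],
  [0, 0, 0, 0, 0, 0, 0],
  [0, 0, 0, 0, 0, 0, 0],
  [0, 0, 0, 0, 0, 0, 0],
  [0, 0, -20, 0, 0, 0, 0],
  [0, 0, -40, 0, 0, 0, 0],
  [0, 0, -40, 0, 0, 0, 0],
  [0, 0, -30, 0, 0, 0, 0],
  [-26, -54, 0, 0, 0, 0, 0],
  [-26, -54, 0, 0, 0, 0, 0],
  [-26, -54, 0, 0, 0, 0, 0],
  [0, 0, 0, 0, 0, 0, 0],
  [0, 0, 0, 0, 0, 0, 0],
])

```text
time: 26.92
tool_pos: [634.8, -326.7, 264.0]
tcp_rot: [176.8, 6.3, 163.4]
ft_force: [-0.4, 0.7, 0.7]
finger_gap: 85.2
grip_force: 0.0
```

```bash
python3 obs.py; python3 - <<'E'
import glob,cv2,numpy as np
f=sorted(glob.glob("pics/l_*.png"),key=lambda s:float(s.split("_")[1]))[-2:];print(f)
t=[x for x in f if "top" in x][0];s=[x for x in f if "side" in x][0]
a=cv2.imread(t)[100:280,190:450];b=cv2.imread(s)[110:290,200:460]
cv2.imwrite("pics/z5.png",np.vstack([cv2.resize(x,(433,300),interpolation=2) for x in(a,b)]))
E
```

```text
t 26.925 knob r 230.9 h 170.5 cmd-meas 36.8 F [-0.4  0.7  0.7] gap 85.2 grip 0.0
side 80 95.0 t 26.925 theta 18.873 pred 18.834
top 62 97.3 t 26.975 theta 18.839 pred 18.834
P [0.918 1.09  1.05  1.037] t 27.025 theta,w [18.842  0.   ]
['pics/l_26.93_side.png', 'pics/l_26.98_top.png']
```

View pics/z5.png

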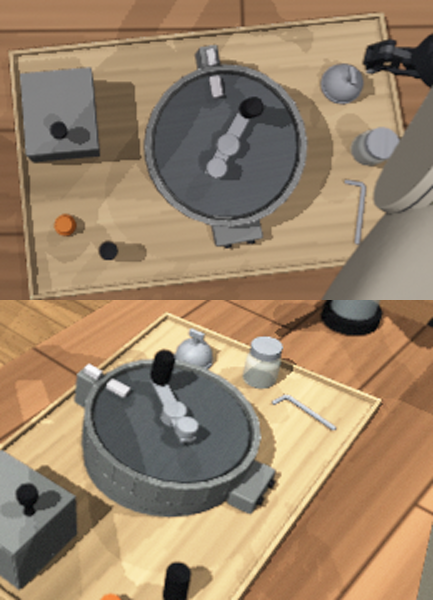

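Released: the top view shows the bar at about (217,86) in the crop, just inside the pointer at (208,57). I'll check alignment more precisely, with sub-pixel centroids and the nose relative to the wheel centre in each view.

```bash
python3 - <<'E'
from run import *
im=cv2.imread("pics/l_26.98_top.png")
z=cv2.resize(im[125:195,290:360],(560,560),interpolation=cv2.INTER_CUBIC);s2=cv2.imread("pics/l_26.93_side.png")
cv2.imwrite("pics/z6.png",np.hstack([z[:,:400],cv2.resize(s2[140:210,245:295],(400,560),interpolation=cv2.INTER_CUBIC)]))
def cen(n,img,box,h):
    r0,r1,c0,c1=box;g=img[r0:r1,c0:c1].astype(float);m=g.min(2);w=np.clip(m-140,0,60);w[(g.max(2)-m)>30]=0
    y,x=np.mgrid[r0:r1,c0:c1];u=((w*x).sum()/w.sum(),(w*y).sum()/w.sum());a=cast(n,u,Q,h);return np.round(u,2),a.round(1),np.degrees(np.arctan2(a[1],a[0])).round(2)
print("top nose",cen("top",im,(126,140,310,324),16),"bar",cen("top",im,(141,160,312,328),10))
print("side nose",cen("side",s2,(146,160,246,263),16),"bar",cen("side",s2,(150,168,264,285),10))
for n,i in(("top",im),("side",s2)):   # predicted pixels of mark, nose centre line
    c=CAL[n];Pm=np.linalg.inv(np.array(c["pose"]))
    for nm,a in(("mark",[98,0,10]),("bar axis in",[81,0,10]),("out",[115,0,10]),("nose 133",[133,0,16]),("nose 159",[159,0,16])):
        w=O0+A0@np.array(a,float);p,_=cv2.projectPoints(w[None],cv2.Rodrigues(Pm[:3,:3])[0],Pm[:3,3],c["camera_matrix"],np.array(c["dist_coeffs"]));print(n,nm,p.ravel().round(1))
E
```

```text
top nose (array([316.33, 133.33]), array([146. ,  -1.9,  16. ]), np.float64(-0.75)) bar (array([319.09, 151.23]), array([97.4, -1.1, 10. ]), np.float64(-0.63))
side nose (array([254.74, 152.54]), array([142.6,   4. ,  16. ]), np.float64(1.6)) bar (array([270.31, 162.07]), array([94.9,  2.4, 10. ]), np.float64(1.44))
top mark [318.7 151.1]
top bar axis in [319.9 157.2]
top out [317.5 145. ]
top nose 133 [316.6 138.1]
top nose 159 [314.7 128.8]
side mark [269.8 161. ]
side bar axis in [275.4 164. ]
side out [264.2 158.1]
side nose 133 [258.7 153.3]
side nose 159 [250.4 149. ]
```

View pics/z6.png

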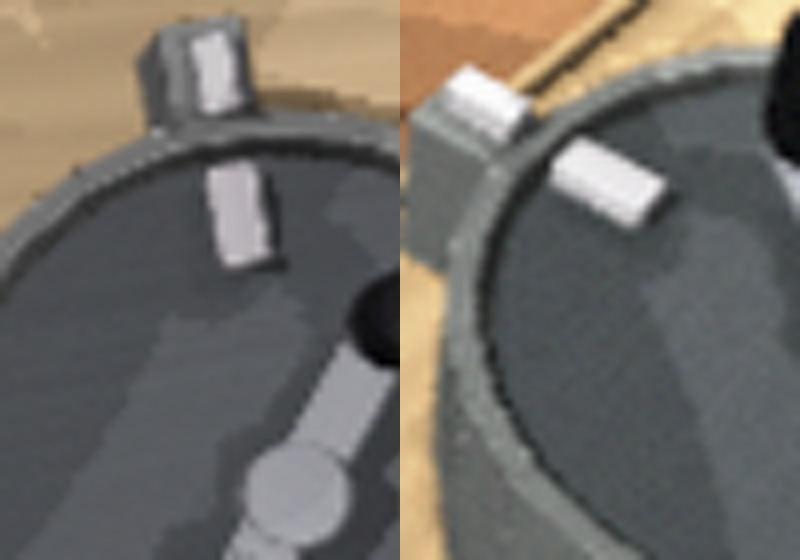

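The top view shows the bar (240,212) in line with the nose (217,70). The side view shows the same. Bar and nose bearings agree within 0.2° in both, so I'm handing in.

```bash
python3 -c "
from bench import r
print(r.hand_in())"
```

```text
the job is handed in; nothing more can be done
None
```

I've handed the job in: by my model, fitted to the camera pictures, the wheel stayed between 13 and 17 turns a minute for about 7.3 s, near 15 for most of it. It then came to rest with the bar within about 0.2° of the pointer in both camera views, and I let go of the knob at about 26 s.

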